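# Scan the job label of the casting on the stand

## Robot

A 7-joint arm with a two-finger parallel gripper is mounted at the origin on a cart in front of the work surface, level with it; the furniture and walls round the work are solid. World frame = base frame: x ahead of the robot, y to its left, z up, the work surface at z = 0. Lengths are in mm, angles in rad, forces in N, time in s.
With the tool pointing down it reaches from about 425 to 950 mm from the base axis. Payload 16.7 kg.
Tool frame: the origin (TCP) lies on the centre line of the jaws, within the pads' length; the fingertips stand nose_length ahead of it and the grasp point (between the pads) is the TCP (nose_length is the distance from the TCP to the fingertips, in mm); z points along the fingers, y is the line along which they close (so a half turn about z gives the same grasp; the last joint's range is limited). The gripper opens to 94 mm and grips with 3 to 60 N. Pads are 16 mm wide; open, the fingers measure 119 mm over their backs; the gripper's body (75 mm by 177 mm) begins 78 mm behind the grasp point.
Start: joints at [-1.333, 0.426, 0.074, 1.606, -0.034, 1.111, -0.067], TCP at [255.254, 624.837, 224.467] pointing down, gripper open.
Joint ranges: [-2.85, 2.85], [-0.5, 2.14], [-1.23, 1.37], [0.21, 2.46], [-1.02, 4.16], [0.16, 2.05], [-2.73, 2.73]. Speed limits (rad/s): [1.89, 1.89, 2.39, 2.39, 3.01, 3.01, 3.01].

## Interface

Orientations are given as [roll, pitch, yaw] about the fixed x, y, z axes, in that order (R = Rz(yaw) Ry(pitch) Rx(roll)).
In Python, from cell import reach, move_l, move_joints, command_gripper, dwell, inverse_kinematics, read_camera, camera_model, PlanningError, hand_in, current_t, current_q, current_dq, current_joint_efforts, current_tool_pos, current_tool_rot, current_ft_force, current_wrist_torque, current_grip_width, current_grasp_force, nose_length gives the robot as it stands. The module is installed in compiled form; this text tells all that it offers. Calls block until the motion is done:
- reach(position, orientation): joint-space move of the TCP to a pose.
- move_l(position, speed=150, ori=None): straight line of the TCP; ori=None keeps the orientation; speed is the mean speed in mm/s.
- move_joints(angles): joint-space move.
- command_gripper(opening): finger opening in mm; the grip force is fixed at half the most; returns when the fingers have stopped.
- dwell(seconds).
- inverse_kinematics(position, orientation): joint angles nearest the present ones, or None.
- read_camera(name): name is "scene" or "top" or "wrist"; returns (picture, depth): 384x512x3 uint8, red, green, blue; 384x512 float32, mm along the optical axis (not along the pixel's ray), 0 where there is no reading.
- camera_model(name): a dict with "vertical_fov" (degrees; the focal length in pixels is half the picture's height over the tangent of half this angle, whatever the lens; pixels are square), "cx", "cy" (the principal point, pixels), "pose" (4x4, takes a point from camera to world coordinates). Camera axes: x right, y up, looking along -z (the intrinsics and any distortion apply to the point x, -y, -z); pixel columns grow to the right and rows downward; lengths in mm; the calibration is good to about 2 mm. A picture is of the moment at which its call begins: read the wrist's pose just before it. camera_model takes no time and is no camera call; for the wrist camera it gives the pose at the moment of the call.
A pose or a line that the arm cannot do raises PlanningError and nothing moves.
- hand_in(): hands the job in; it is judged then, once.
Readings, each from a call of its own:
- current_t(): time.
- current_q(): joint angles.
- current_dq(): joint speeds.
- current_joint_efforts(): joint torques, N m.
- current_tool_pos(): TCP position.
- current_tool_rot(): TCP orientation.
- current_ft_force(): force on the tool from outside, world axes, zero at the start.
- current_wrist_torque(): the same for the moment, N m.
- current_grip_width(): finger opening in mm.
- current_grasp_force(): force on a finger pad.
Only numpy, scipy, OpenCV 4.12 (cv2) and the standard library are available. Lean on these libraries where they do the work, as an engineer would, in place of code of your own. Each camera call takes 0.05 s, during which the arm holds its last target. There are 200 camera calls.

## Task

Draw the yellow pistol scanner out of its holster and gently lay it on its side in the middle of the green mat, letting it go. Take it again by the handle so that your grip squeezes its red trigger fully, aim its window squarely at the middle of the bar-code label on the blue stand from about 8 cm away, and hold it steady there for two seconds without touching the stand. Then gently lay the scanner back on its side in the middle of the mat and let it go, leaving everything else where it was.

Things in the scene. Friction and masses are not known exactly. Their poses are not given: they have to be found in the camera images.
- scanner: yellow and black pistol scanner on its side, 0.17 to 0.30 kg. Origin on its underside (z 0), where beam line and handle centre line cross. x along the beam (out of the window), z up, handle to -y. mm: head x -25..55, y -22..22, z 0..36; its sides at x 20..40 are a good grip, 42 across y. Handle x -15..15, y -20..-131, z 3..33; yellow butt cap z 0..36. Beam at z 18
- scanner_window (a point): centre of the scanner's dark window, the front end of the head, on the beam line: 55 mm ahead of the scanner's origin, 18 mm above its underside; axes as the scanner's (beam along +x)
- scanner_middle (a point): middle of the scanner's outline as it lies (80 mm along x, 153 mm along y): (10, -55, 18) mm in its frame; this point belongs over the middle of the mat
- scanner_trigger (a point): middle of the front face of the unpressed red trigger: (21, -78, 18) mm in the scanner's frame, on the handle's +x side. It is 40 mm long (y -58 to -98) and 22 mm high and stands 6 mm out of the handle. Pinching the handle there along x (36 mm across free, 31 mm squeezed) presses it
- trigger (a joint): travel of the spring trigger in m: 0 free, 0.005 fully in (about 4 N there; a grip of 15 N or more holds it in). It springs out when let go
- holster: grey fixed sleeve over the scanner's handle and trigger, on a base plate 110x150x16 mm (x -55..55, y -50..100). Origin: underside of the base; sleeve 62x92 mm centred on it, 66 mm high over all. Open only at +y (y = 46 mm). Inside 50 wide (x), 44 high, 86 deep. The scanner lies in it on the base, its origin 95 mm along +y, head free, 28 mm from the mouth. Draw it 100 mm along +y before lifting
- mat: green mat with a white border line, 200 mm (x) x 260 mm (y) x 12 mm, fixed to the bench. Origin at the centre of its underside, so its surface is 12 mm higher
- stand: blue board on a foot, fixed; an aluminium casting is bolted to it, the label is above that. Do not touch it. Origin: at bench height; front is -x. Foot 190 mm wide (y), x -45 to +105 mm. The board leans back 20 degrees, is 180 mm wide, its top 150 mm above the bench; the casting stands 28 mm out of it, up to 95 mm above the bench
- label: white bar-code label, 60 mm wide, 34 mm high, on the stand. Origin at its middle, about 124 mm above the bench. x points squarely into the label (forward and 20 degrees down), y left along its width, z up along it. The scanner is squarely aimed when its axes equal these; its window belongs on the -x side, 50 to 120 mm away
- block_a: brown-black locating block with a steel jaw, about 25x60x28 mm, loose; a bystander, leave it alone. Origin at the centre of its underside
- block_b: brown-black locating block with a steel jaw, about 25x60x28 mm, loose; a bystander, leave it alone. Origin at the centre of its underside
- block_d: brown-black locating block with a steel jaw, about 25x60x28 mm, loose; a bystander, leave it alone. Origin at the centre of its underside

How it is judged:
By the outcome, as a careful person would: the job done as asked, in the order asked, and still so for the second after the job is handed in, with the robot touching nothing.
It also fails if it takes over 67 s, if anything falls off the work surface, if the arm or the gripper's body presses on something with over 40 N, if the wrist force passes 120 N, or if a joint passes its speed limit or range.

## Working session

There is one attempt and no reset: what is moved stays moved. The work goes in short steps, each a Python script; the robot and the scene stay as the last script left them, time stands still between calls to the robot, and variables do not carry over. Pictures are saved under pics/ and viewed, at most 11 in all, crops included, and the job is handed in when it is done.

```bash
mkdir -p pics; cat > h.py <<'E'
import numpy as np, cv2
from cell import *
from scipy.spatial.transform import Rotation as R
def snap(name, fn):
    m=camera_model(name); p,d=read_camera(name)
    cv2.imwrite(f'pics/{fn}.png', cv2.cvtColor(p,cv2.COLOR_RGB2BGR)); np.savez(f'pics/{fn}.npz',d=d,p=p,**{k:np.array(v) for k,v in m.items() if k in('vertical_fov','cx','cy','pose')})
    return m
def px(fn,u,v,r=1):
    z=np.load(f'pics/{fn}.npz'); d=z['d']; f=d.shape[0]/2/np.tan(np.radians(z['vertical_fov'])/2)
    w=d[v-r:v+r+1,u-r:u+r+1]; D=np.median(w[w>0]) if (w>0).any() else 0
    c=np.array([(u-z['cx'])/f*D,-(v-z['cy'])/f*D,-D,1]); return (z['pose']@c)[:3]
def cloud(fn):
    z=np.load(f'pics/{fn}.npz'); d=z['d']; f=d.shape[0]/2/np.tan(np.radians(z['vertical_fov'])/2)
    v,u=np.mgrid[:d.shape[0],:d.shape[1]]
    c=np.stack([(u-z['cx'])/f*d,-(v-z['cy'])/f*d,-d,np.ones_like(d)],-1); P=(c@z['pose'].T)[...,:3]; P[d==0]=np.nan; return P,z['p']
E
python3 - <<'E'
from h import *
for n in('scene','top'):
    m=snap(n,n+'0'); print({k:(np.round(v,3).tolist() if k!='x' else 0) if not isinstance(v,str) else v for k,v in m.items()})
a=cv2.imread('pics/scene0.png');b=cv2.imread('pics/top0.png')
print(nose_length() if callable(nose_length) else nose_length,current_t(),current_tool_rot(),current_grip_width(),current_ft_force())
E
```

```text
{'vertical_fov': 45.046, 'cx': 256.951, 'cy': 193.701, 'pose': [[0.742, 0.418, -0.524, -12.26], [-0.67, 0.448, -0.592, -644.504], [-0.013, 0.79, 0.612, 821.713], [0.0, 0.0, 0.0, 1.0]]}
{'vertical_fov': 45.923, 'cx': 256.329, 'cy': 189.764, 'pose': [[0.003, 0.998, -0.064, 522.137], [-1.0, 0.003, 0.001, 56.674], [0.001, 0.064, 0.998, 1235.931], [0.0, 0.0, 0.0, 1.0]]}
19.0 0.1 [-3.14046344e+00  7.17977611e-05  2.75378631e+00] 93.89066372135997 [-0.75769062  0.39999953 -0.17504857]
```

View pics/scene0.png

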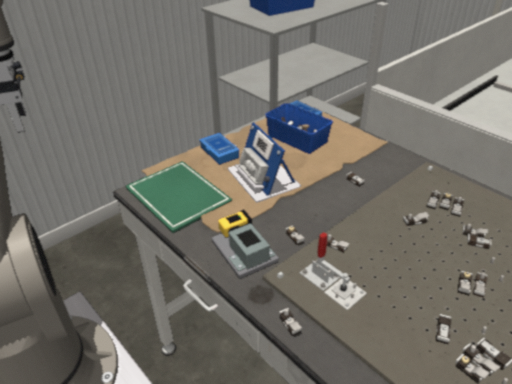

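View pics/top0.png

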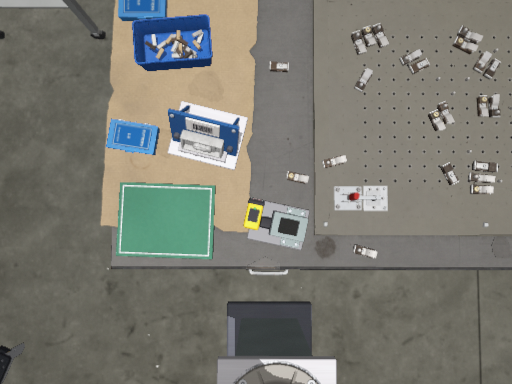

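The scene view shows the mat at (178,195), scanner and holster at (240,235), and the stand at (265,160). In the top view the mat is at (166,221), the scanner head at (254,214), the holster at (288,225) and the label at (202,127). Next I'll measure these from depth.

```bash
python3 - <<'E'
from h import *
P,p=cloud('top0'); hsv=cv2.cvtColor(p,cv2.COLOR_RGB2HSV)
def rect(mask,name):
    q=P[mask]; q=q[~np.isnan(q).any(1)]
    r=cv2.minAreaRect(q[:,:2].astype(np.float32)); print(name,len(q),np.round(r[0],1),np.round(r[1],1),round(r[2],2),'z',np.round(np.percentile(q[:,2],[5,50,95]),1))
    return q
def box(m,u0,u1,v0,v1):
    o=np.zeros_like(m);o[v0:v1,u0:u1]=m[v0:v1,u0:u1];return o
H,S,V=hsv[...,0],hsv[...,1],hsv[...,2]
rect(box((H>50)&(H<95)&(S>80),105,225,175,270),'mat')
rect(box((H>20)&(H<35)&(S>150)&(V>100),235,275,190,240),'yellow')
Z=P[...,2]
rect(box(Z>50,240,320,190,260),'sleeve')
rect(box((Z>9)&(Z<25)&(S<60),246,320,190,260),'base')
blue=box((H>100)&(H<125)&(S>120)&(Z>20),160,245,95,170); q=rect(blue,'board')
for n,u,v in [('lab',202,127),('l',188,125),('r',215,129),('bench',280,100),('matc',166,221)]: print(n,px('top0',u,v).round(1))
c=lambda f,u0,u1,v0,v1,k:cv2.resize(cv2.imread(f'pics/{f}.png')[v0:v1,u0:u1],None,fx=k,fy=k,interpolation=cv2.INTER_CUBIC)
a=c('top0',160,250,95,175,5);b=c('top0',240,315,190,260,5)
h=max(a.shape[0],b.shape[0]); a=cv2.copyMakeBorder(a,0,h-a.shape[0],0,0,0);b=cv2.copyMakeBorder(b,0,h-b.shape[0],0,0,0)
o=np.hstack([a,b]);print(o.shape)
cv2.imwrite('pics/crop0.png',cv2.resize(o,None,fx=790/o.shape[1],fy=790/o.shape[1]))
E
```

```text
mat 6139 [518.2 301.3] [259.7 197.1] 88.02 z [ 6.9 10.8 14.8]
yellow 244 [529.8  64.9] [41.1 65.6] 78.81 z [45.7 50.5 54.7]
sleeve 1163 [518.3   5. ] [165.2  77.2] 72.89 z [50.7 64.1 68.9]
base 1219 [521.6 -16.7] [194.  159.2] 89.69 z [10.4 15.  20.9]
board 882 [763.6 187.1] [178.1  96.1] 76.18 z [ 40.9 113.4 148.2]
lab [748.4 190.6 128.2]
l [755.  226.5 120. ]
r [742.9 158.1 131.1]
bench [851.3  -9.2  -1.9]
matc [515.8 299.2  10.5]
(400, 825, 3)
```

View pics/crop0.png

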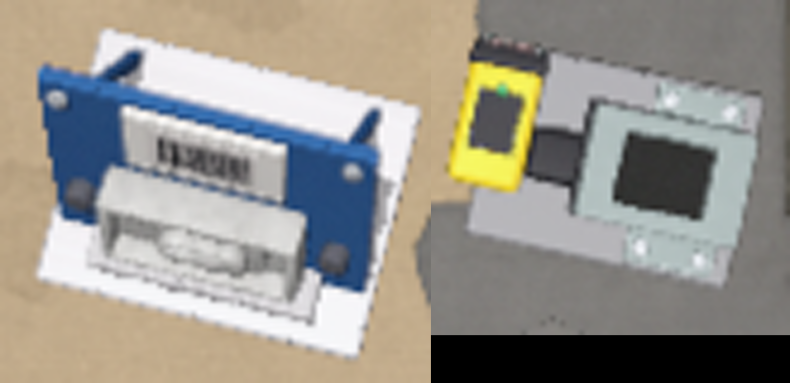

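The crop shows the board with the label above the casting. The scanner's dark window end points up in the image (+x), and its handle enters the sleeve to the right (-y). I'll refine the fits and move above the holster for a wrist look.

```bash
python3 - <<'E'
from h import *
P,p=cloud('top0'); hsv=cv2.cvtColor(p,cv2.COLOR_RGB2HSV);H,S,V=[hsv[...,i] for i in range(3)];Z=P[...,2]
for f in('top0','scene0'):
    P,p=cloud(f); hsv=cv2.cvtColor(p,cv2.COLOR_RGB2HSV);H,S,V=[hsv[...,i] for i in range(3)]
    # board: blue points near stand, plane fit with ransac-ish trimming
    m=(H>100)&(H<125)&(S>120)&(P[...,0]>690)&(P[...,0]<820)&(P[...,1]>70)&(P[...,1]<300)&(P[...,2]>60)
    q=P[m]
    for _ in range(6):
        c=q.mean(0);n=np.linalg.svd(q-c)[2][2]; n*=np.sign(n[0]); r=(q-c)@n; q=q[abs(r)<max(4,1.5*r.std())]
    print(f,len(q),'n',n.round(3),'lean',np.degrees(np.arcsin(-n[2])).round(1),'yaw',np.degrees(np.arctan2(n[1],n[0])).round(1),'rms',((q-c)@n).std().round(2))
    X=R.from_euler('ZY',[np.degrees(np.arctan2(n[1],n[0])),20],degrees=True).as_matrix() # label axes
    # label: whitish points near plane, above casting
    L=(P-c)@X
    m=(abs(L[...,0])<12)&(S<70)&(V>90)&(P[...,2]>106)&(P[...,2]<146)&(abs(L[...,1])<60)
    m=cv2.morphologyEx(m.astype(np.uint8),cv2.MORPH_CLOSE,np.ones((5,5),np.uint8))
    k,lab,st,ce=cv2.connectedComponentsWithStats(m); i=1+st[1:,4].argmax(); print('label px',st[i],ce[i].round(1))
    q2=L[lab==i]; q2=q2[~np.isnan(q2).any(1)]; lo,hi=np.percentile(q2,[2,98],0); print('ext',lo.round(1),hi.round(1))
    mid=(lo+hi)/2; mid[0]=np.median(q2[:,0]); print('label',(c+X@mid).round(1),'median',(c+X@np.median(q2,0)).round(1))
np.save('pics/x.npy',0)
yaw=np.radians(-11.5+180)
g=[np.array([530-10,65,250])]
print(inverse_kinematics(g[0],[np.pi,0,yaw]))
reach(g[0],[np.pi,0,yaw])
snap('wrist','w1'); print(current_t(),camera_model('wrist')['pose'].round(3).tolist())
E
```

```text
top0 728 n [ 0.907 -0.227 -0.356] lean 20.9 yaw -14.1 rms 1.41
label px [185 112  38  24 537] [202.3 123.7]
ext [ -8.8 -39.9 -11.3] [ 8.4 44.5 36.2]
label [751.1 190.1 129.2] median [754.8 189.1 139.7]
scene0 405 n [ 0.912 -0.225 -0.344] lean 20.1 yaw -13.8 rms 1.61
label px [256 134  18  24 243] [264.4 145.4]
ext [-9.4 -8.8 -5. ] [ 0.8 59.7 39.5]
label [744.8 181.3 128.1] median [743.8 174.  130.1]
[-0.70226167  0.15990864  0.51415082  1.93575107 -0.08948658  1.06801546
  1.2197015 ]
2.3667 [[0.198, -0.943, -0.269, 440.542], [0.98, 0.19, 0.054, 82.34], [0.0, -0.274, 0.962, 410.838], [0.0, 0.0, 0.0, 1.0]]
```

View pics/w1.png

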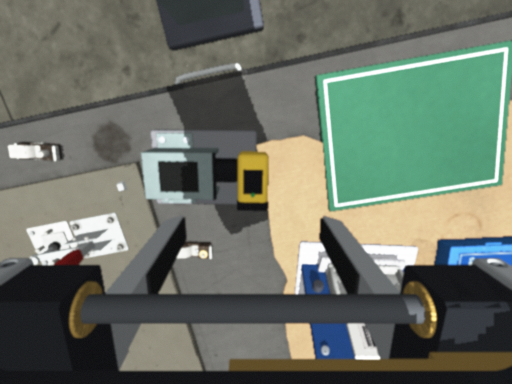

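The wrist view shows the scanner head at (253,178), the sleeve at (180,177) and the mat at (415,125). I'll fit the scanner and sleeve in this closer view.

```bash
python3 - <<'E'
from h import *
P,p=cloud('w1'); hsv=cv2.cvtColor(p,cv2.COLOR_RGB2HSV);H,S,V=[hsv[...,i] for i in range(3)];Z=P[...,2]
def rect(mask,name):
    k,lab,st,ce=cv2.connectedComponentsWithStats(mask.astype(np.uint8)); mask=lab==1+st[1:,4].argmax()
    q=P[mask]; q=q[~np.isnan(q).any(1)]; z=np.median(q[:,2]); q=q[abs(q[:,2]-z)<6]
    r=cv2.minAreaRect(q[:,:2].astype(np.float32)); print(name,len(q),np.round(r[0],1),np.round(r[1],1),round(r[2],2),'z',np.round(z,1)); return r
B=np.zeros(Z.shape,bool);B[120:215,130:280]=1
rect(B&(Z>44)&(np.arange(512)>232),'head')
rect(B&(H>18)&(H<35)&(S>130)&(Z>42),'yellow')
rect(B&(Z>56)&(np.arange(512)<225),'sleeve')
rect((H>50)&(H<95)&(S>80)&(np.arange(384)[:,None]<230),'mat')
for u,v in[(195,250),(270,186),(237,187)]: print(u,v,px('w1',u,v).round(1))
E
```

```text
head 1825 [533.5  61.3] [47.7 77.8] 79.29 z 52.6
yellow 1114 [528.7  63.7] [42.  67.2] 78.64 z 52.3
sleeve 3445 [503.1 -26. ] [93.4 62.4] 78.18 z 67.0
mat 20255 [517.2 301.8] [232.4 173.5] 88.12 z 12.9
195 250 [634.8 -50.3  12.4]
270 186 [554.3  86.7  11. ]
237 187 [544.4  38.5  17.3]
```

```bash
cat >> h.py <<'E'
PI=np.pi; SY=np.radians(-11.4); SO=np.array([521.5,66.2,16.]); MC=np.array([517.7,301.5,12.]); MY=np.radians(-2.)
def rz(a): return R.from_euler('z',a).as_matrix()
def st(s): print(s,'t',round(current_t(),2),'tcp',np.round(current_tool_pos(),1),'w',round(current_grip_width(),1),'F',round(float(np.max(current_grasp_force())),1),'ft',np.round(current_ft_force(),1),flush=True)
E
python3 - <<'E'
from h import *
y=SY+PI; g=SO+rz(SY)@[30,0,25]
command_gripper(58)
reach(g+[0,0,70],[PI,0,y]); st('above')
move_l(g,80); st('down')
command_gripper(30); st('grip')
move_l(g+[0,0,1.5],40)
d=rz(SY)@[0,1,0]
move_l(g+d*112+[0,0,1.5],90); st('drawn')
snap('scene','s1'); snap('top','t1')
a=cv2.imread('pics/s1.png')[150:260,170:300];b=cv2.imread('pics/t1.png')[170:260,200:320]
cv2.imwrite('pics/c1.png',np.vstack([cv2.resize(a,(390,330)),cv2.resize(b,(390,268))]))
E
```

```text
above t 3.72 tcp [551.2  60.2 111.8] w 57.8 F 0.0 ft [ 0.4 -0.2  1.3]
down t 4.74 tcp [551.2  60.2  41.3] w 57.7 F 0.0 ft [ 0.2  0.5 -0.6]
grip t 5.14 tcp [551.1  60.3  41.4] w 41.9 F 30.0 ft [-1.3 -0.5  6.5]
drawn t 6.78 tcp [573.  169.3  42.5] w 42.0 F 30.0 ft [ 0.4  0.1 -3.6]
```

View pics/c1.png

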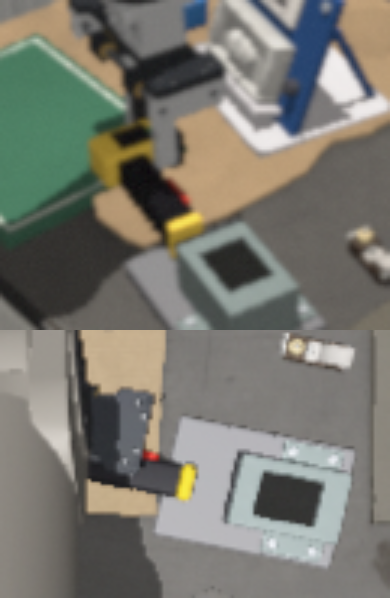

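The scanner is clear of the sleeve. Next: lift it and lay it on the mat.

```bash
python3 - <<'E'
from h import *
p=np.array(current_tool_pos()); move_l(p+[0,0,60],100); st('lift')
o=MC-rz(MY)@[10,-55,0]; g=o+rz(MY)@[30,0,25]; g[2]=37; y=MY+PI
print(o,g)
reach(g+[0,0,50],[PI,0,y]); st('over')
move_l(g+[0,0,8],80); st('near')
z=6
while z>-2.5:
    move_l(g+[0,0,z],25); f=current_ft_force()[2]; z-=1
    if z<2: st(z+1)
    if f>-0.5: break
dwell(.2); st('placed')
command_gripper(60); dwell(.2); st('open')
move_l(np.array(current_tool_pos())+[0,0,110],150)
reach([o[0]-90,o[1]-55,250],[PI,0,MY+PI/2]); st('view'); snap('wrist','w2'); snap('top','t2')
E
```

```text
lift t 7.63 tcp [572.8 169.5 102.3] w 41.8 F 30.0 ft [-1.1  0.4 -3.1]
[509.62556405 356.81549045  12.        ] [539.60728886 355.76850555  37.        ]
over t 8.42 tcp [539.2 355.9  86.3] w 42.0 F 30.0 ft [-0.4 -1.2 -3.1]
near t 9.09 tcp [539.8 355.6  44.9] w 42.0 F 30.0 ft [ 0.9  0.4 -2.7]
2 t 10.34 tcp [539.6 355.7  38.9] w 42.1 F 30.0 ft [ 0.2 -0.  -2.6]
1 t 10.59 tcp [539.6 355.7  37.9] w 41.5 F 30.0 ft [-0.6  0.7 -1.6]
0 t 10.84 tcp [539.7 355.9  37.4] w 42.0 F 30.0 ft [-1.5 -1.5  5.2]
placed t 11.04 tcp [539.7 355.8  37.4] w 41.8 F 30.0 ft [-1.8 -1.5  6.2]
open t 11.75 tcp [539.6 355.8  37. ] w 59.9 F 0.0 ft [-0.4 -0.8 -0.9]
view t 14.16 tcp [419.7 301.9 249.8] w 60.2 F 0.0 ft [0.3 0.1 0. ]
```

View pics/w2.png

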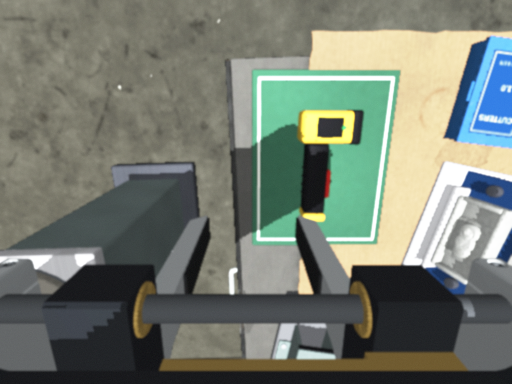

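The scanner lies flat and centred on the mat: head at (330,127), trigger at (329,183). Next I'll measure its pose and take one close wrist view of the label.

```bash
python3 - <<'E'
from h import *
P,p=cloud('w2'); hsv=cv2.cvtColor(p,cv2.COLOR_RGB2HSV);H,S,V=[hsv[...,i] for i in range(3)];Z=P[...,2]
B=np.zeros(Z.shape,bool);B[95:235,285:372]=1
def rect(mask,name):
    q=P[mask]; q=q[~np.isnan(q).any(1)]; z=np.median(q[:,2]); q=q[abs(q[:,2]-z)<6]
    r=cv2.minAreaRect(q[:,:2].astype(np.float32)); print(name,len(q),np.round(r[0],1),np.round(r[1],1),round(r[2],2),'z',np.round(z,1))
b=B.copy();b[150:]=0; rect(b&(H>18)&(H<35)&(S>130)&(Z>38),'yellow'); rect(b&(Z>40),'head')
rect(B&(Z>36),'all')
b=B.copy();b[:205]=0; rect(b&(H>18)&(H<35)&(S>130)&(Z>38),'butt')
P,p=cloud('t2');hsv=cv2.cvtColor(p,cv2.COLOR_RGB2HSV);H,S,V=[hsv[...,i] for i in range(3)]
lab=np.array([748,190,124.]); a=np.radians(35); s,c=np.sin(a),np.cos(a)
T=rz(np.radians(-14))@np.array([[0,c,s],[1,0,0],[0,s,-c]]); assert abs(np.linalg.det(T)-1)<1e-6
pos=lab-T@[81.5,0,-161+320]; eul=R.from_matrix(T).as_euler('xyz'); print(pos,eul,inverse_kinematics(pos,eul))
reach(pos,eul); st('lab'); m=snap('wrist','w3'); print(m['vertical_fov'],m['cx'],m['cy'])
E
```

```text
yellow 528 [517.  356.4] [42.  67.6] 88.07 z 47.3
head 2146 [522.4 353.3] [49.2 79. ] 89.19 z 48.5
all 3707 [521.7 302.5] [150.8  79. ] 89.19 z 47.5
butt 75 [502.3 236.4] [11.4 29. ] 81.66 z 45.8
[639.79370189 132.98384941 254.24517504] [2.53072742 0.         1.32645023] [-1.49405418  0.27851045  1.15967724  2.10498902  0.24851501  0.43611948
 -0.85832617]
lab t 15.33 tcp [639.6 133.7 254.2] w 59.9 F 0.0 ft [-0.2  0.4 -0.4]
69.61281117940946 252.3017205989074 188.201445991775
```

View pics/w3.png

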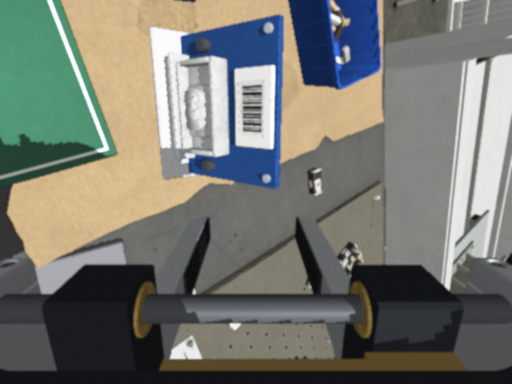

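The whole label is visible, roughly columns 236–275 and rows 66–147, with its centre near (255,107). I'll fit its rectangle and the board plane.

```bash
python3 - <<'E'
from h import *
P,p=cloud('w3'); hsv=cv2.cvtColor(p,cv2.COLOR_RGB2HSV);H,S,V=[hsv[...,i] for i in range(3)]
B=np.zeros(H.shape,bool);B[10:195,228:290]=1
m=B&(H>100)&(H<125)&(S>120); q=P[cv2.erode(m.astype(np.uint8),np.ones((3,3)))>0]; q=q[~np.isnan(q).any(1)]
for _ in range(6):
    c=q.mean(0);n=np.linalg.svd(q-c)[2][2]; n*=np.sign(n[0]); r=(q-c)@n; q=q[abs(r)<max(2.5,2*r.std())]
yaw=np.arctan2(n[1],n[0]); print(len(q),'lean',np.degrees(np.arcsin(-n[2])),'yaw',np.degrees(yaw),r.std())
m=B&(S<110); k,lab,stt,ce=cv2.connectedComponentsWithStats(m.astype(np.uint8)); 
i=lab[75,240] or 1+stt[1:,4].argmax(); print(stt[i])
hull=np.argwhere(lab==i)[:,::-1].astype(np.float32); rc=cv2.minAreaRect(hull); print('px rect',rc)
# ray-plane for rect corners
z=np.load('pics/w3.npz'); f=192/np.tan(np.radians(z['vertical_fov'])/2); Tc=z['pose']
X=R.from_euler('ZY',[yaw,np.radians(20)]).as_matrix()
L=[]
for u,v in list(cv2.boxPoints(rc))+[rc[0]]:
    d=Tc[:3,:3]@[(u-z['cx'])/f,-(v-z['cy'])/f,-1]; o=Tc[:3,3]; t=((c-o)@n)/(d@n); L.append(o+t*d)
L=np.array(L); print(L.round(1)); print('sides',np.linalg.norm(L[0]-L[1]),np.linalg.norm(L[1]-L[2]))
e=L[1]-L[2] if np.linalg.norm(L[0]-L[1])<45 else L[0]-L[1]; e*=np.sign(e[1]); print('edge yaw',np.degrees(np.arctan2(-e[0],e[1])))
qq=P[lab==i]; qq=qq[~np.isnan(qq).any(1)]; print('centre',L[:4].mean(0).round(1),'depth median',np.median(qq,0).round(1),'off plane',np.median((qq-c)@n))
E
```

```text
4014 lean 20.422245348305346 yaw -13.922253494906858 0.6989186735756286
[ 233   64   43   86 3432]
px rect ((254.0, 106.5), (85.0, 42.0), 90.0)
[[753.2 239.8  93.6]
 [770.8 230.7 145.4]
 [750.4 145.3 147.5]
 [729.  145.8  91.4]
 [751.8 192.1 120.8]]
sides 55.47421535335129 87.76707290995569
edge yaw 62.66793037450358
centre [750.8 190.4 119.5] depth median [747.6 193.6 128.1] off plane -6.340256362213759
```

```bash
python3 - <<'E'
import cv2
a=cv2.imread('pics/w3.png')[50:165,160:300]
cv2.imwrite('pics/c3.png',cv2.resize(a,None,fx=5,fy=5,interpolation=cv2.INTER_CUBIC))
E
```

```text
(no output)
```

View pics/c3.png

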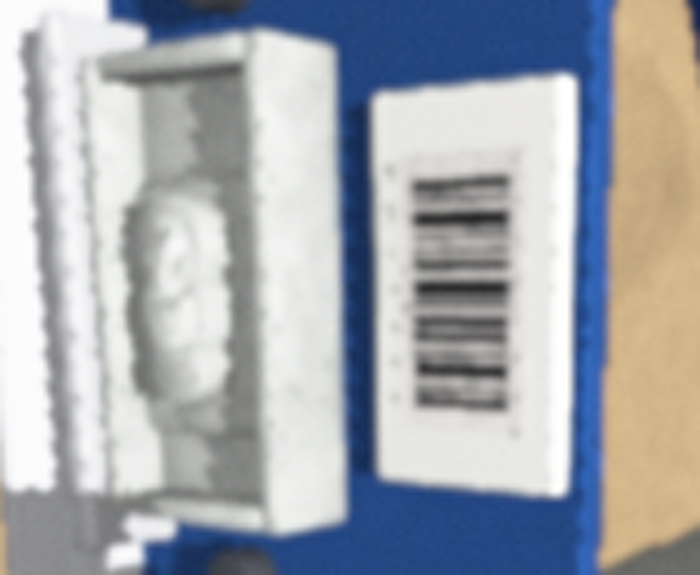

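The crop shows a white plate about 6 mm proud of the board, with the 60 mm label in it. The label's centre is about crop (458,293), i.e. image pixel (251.6,108.6).

```bash
python3 - <<'E'
from h import *
z=np.load('pics/w3.npz'); f=192/np.tan(np.radians(z['vertical_fov'])/2); Tc=z['pose']; o=Tc[:3,3]
P,_=cloud('w3'); q=P[70:143,237:269].reshape(-1,3); q=q[~np.isnan(q).any(1)]
for _ in range(5):
    c=q.mean(0);n=np.linalg.svd(q-c)[2][2]; n*=np.sign(n[0]); r=(q-c)@n; q=q[abs(r)<max(2,2*r.std())]
print('plate lean',np.degrees(np.arcsin(-n[2])),'yaw',np.degrees(np.arctan2(n[1],n[0])),r.std(),len(q))
n=R.from_euler('ZY',[-13.9,20],degrees=True).as_matrix()[:,0]
X=R.from_euler('ZY',[-13.9,20],degrees=True).as_matrix()
def hit(u,v):
    d=Tc[:3,:3]@[(u-z['cx'])/f,-(v-z['cy'])/f,-1]; return o+d*((c-o)@n)/(d@n)
C=hit(251.6,108.6)
for u,v in[(462,293),(390,160),(520,430),(520,155),(390,435),(373,93),(552,78),(557,493),(378,478)]: 
    h=hit(160+u/5,50+v/5); print((u,v),((h-C)@X).round(1))
print('C',C.round(1))
E
```

```text
plate lean 19.828783043928357 yaw -14.067849603591181 0.7084878885763599 2312
(462, 293) [-0.  -0.   1.1]
(390, 160) [ -0.   28.6 -18.6]
(520, 430) [ -0.  -29.1  16.7]
(520, 155) [-0.  27.8 16. ]
(390, 435) [ -0.  -32.2 -19.7]
(373, 93) [ -0.   42.8 -23.1]
(552, 78) [-0.  42.1 23.6]
(557, 493) [ -0.  -42.3  26.5]
(378, 478) [ -0.  -42.6 -23.6]
C [745.7 191.2 124.4]
```

```bash
cat >> h.py <<'E'
LC=np.array([745.7,191.2,124.4]); RL=R.from_euler('ZY',[-14.,20],degrees=True).as_matrix()
S1=np.array([509.5,356.6,12.]); Y1=np.radians(-1.95); GP=np.array([.5,-72,24.])
R0=R.from_euler('xyz',[PI,0,Y1+PI/2]).as_matrix(); M=R0.T@rz(Y1)   # Rs = Rt M
def tool_for(Rs,so,gp=GP,M=M): return so+Rs@gp, R.from_matrix(Rs@M.T).as_euler('xyz')
def aim(d,gp=GP,M=M): return tool_for(RL, LC-RL@[d+55,0,18],gp,M)
E
python3 - <<'E'
from h import *
g,e=tool_for(rz(Y1),S1); print(g,e)
for d in(80,160): a=aim(d); print(a, inverse_kinematics(*a))
reach(g+[0,0,80],e); st('above')
move_l(g,90); st('down')
command_gripper(20); dwell(.3); st('grip')
move_l(g+[0,0,8],30); move_l(g+[0,0,120],110); st('lift')
m=snap('wrist','w4'); dwell(.1); st('lift')
Rt=R.from_euler('xyz',current_tool_rot()).as_matrix(); tp=np.array(current_tool_pos())
P,p=cloud('w4'); hsv=cv2.cvtColor(p,cv2.COLOR_RGB2HSV);H,S,V=[hsv[...,i] for i in range(3)]
Rs=Rt@M; so=tp-Rs@GP
Q=(P-so)@Rs
yel=(H>18)&(H<35)&(S>130)&(Q[...,2]>20)&(Q[...,2]<60)&(abs(Q[...,0])<90)&(Q[...,1]>-35)&(Q[...,1]<60)
q=Q[yel]; print('yellow n',len(q),'pct',np.percentile(q,[2,50,98],0).round(1).tolist())
r=cv2.minAreaRect(q[q[:,2]>28][:,:2].astype(np.float32)); print(r)
q=q[q[:,2]>28]; A=np.c_[q[:,:2],np.ones(len(q))]; s=np.linalg.lstsq(A,q[:,2],rcond=None)[0]; print('plane slopes deg',np.degrees(s[:2]),'z at origin',s[2])
E
```

```text
[507.54974121 284.62468138  36.        ] [-3.14159265  0.          1.53676241]
(array([607.6384134 , 151.41843834, 176.039865  ]), array([-2.7925268 ,  0.        ,  1.32645023])) [-0.57093571  0.62182028  0.47826082  1.53983396 -0.40194357  1.39571605
 -0.22817171]
(array([534.69603468, 169.60501595, 203.40147647]), array([-2.7925268 ,  0.        ,  1.32645023])) [-0.66269079  0.48305841  0.48521488  1.69125774 -0.37112248  1.36284412
 -0.29378964]
above t 16.35 tcp [508.2 283.9 116.4] w 60.0 F 0.0 ft [ 0.1  0.2 -0. ]
down t 17.39 tcp [507.9 284.7  36.5] w 60.1 F 0.0 ft [-0.1  0.6 -0.1]
grip t 18.27 tcp [507.3 284.7  36.3] w 30.5 F 30.0 ft [-2.7 -1.2  5.9]
lift t 19.85 tcp [507.2 284.4 155.3] w 30.6 F 30.0 ft [-0.2  0.2 -2.9]
lift t 20.0 tcp [507.3 284.4 155.4] w 30.2 F 30.0 ft [ 0.5  0.1 -1.7]
yellow n 5134 pct [[-24.2, -18.9, 31.0], [13.4, -2.3, 35.7], [40.1, 21.4, 37.4]]
((7.731424331665039, 0.5559062957763672), (66.8799819946289, 42.119789123535156), 0.21059511601924896)
plane slopes deg [ 0.8648432  -1.05945299] z at origin 35.23379102873708
```

View pics/w4.png

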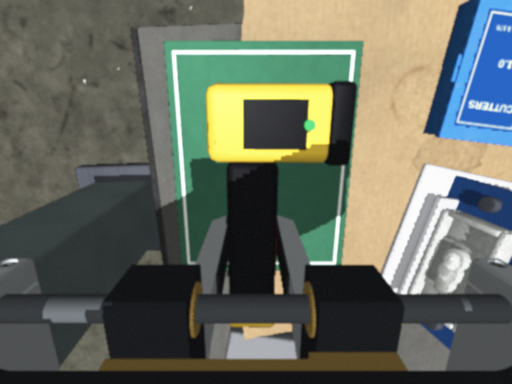

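The grip is good: 30.5 mm wide (trigger fully in), and the scanner's pose in hand matches nominal to about 1 mm. Now I'll aim.

```bash
python3 - <<'E'
from h import *
reach(*aim(160)); st('160'); 
p,e=aim(80); move_l(p,70,ori=e); dwell(.4); st('80')
snap('wrist','w5'); snap('scene','s5')
Rt=R.from_euler('xyz',current_tool_rot()).as_matrix(); tp=np.array(current_tool_pos())
P,pp=cloud('w5'); hsv=cv2.cvtColor(pp,cv2.COLOR_RGB2HSV);H,S,V=[hsv[...,i] for i in range(3)]
Rs=Rt@M; so=tp-Rs@GP; Q=(P-so)@Rs
w=so+Rs@[55,0,18]; print('window in label',((w-LC)@RL).round(2),'angerr deg',np.degrees(R.from_matrix(RL.T@Rs).as_rotvec()).round(2))
yel=(H>18)&(H<35)&(S>130)&(Q[...,2]>28)&(Q[...,2]<60)&(abs(Q[...,0])<90)&(Q[...,1]>-35)&(Q[...,1]<60)
q=Q[yel]; r=cv2.minAreaRect(q[:,:2].astype(np.float32)); print(r)
A=np.c_[q[:,:2],np.ones(len(q))]; s=np.linalg.lstsq(A,q[:,2],rcond=None)[0]; print('slopes',np.degrees(s[:2]),s[2])
# label plate seen in this view
Lq=(P-LC)@RL; m=(abs(Lq[...,0])<15)&(abs(Lq[...,1])<41)&(abs(Lq[...,2])<22)&(S<60); print(m.sum(), np.nanmedian(Lq[m],0).round(1) if m.any() else '')
a=cv2.imread('pics/s5.png')[100:240,160:330]; cv2.imwrite('pics/c5.png',cv2.resize(a,None,fx=4,fy=4,interpolation=cv2.INTER_CUBIC))
dwell(2.6); st('held')
E
```

```text
160 t 20.57 tcp [535.4 168.2 202.9] w 30.5 F 30.0 ft [ 0.   0.9 -3.8]
80 t 22.27 tcp [607.6 151.5 176.1] w 30.2 F 30.0 ft [-0.3  0.6 -2.2]
window in label [-80.05  -0.    -0.  ] angerr deg [-0.  0.  0.]
((7.738807678222656, 0.2820568084716797), (42.28314208984375, 67.09746551513672), 89.96746826171875)
slopes [ 0.30045104 -0.49345482] 35.19536542524466
7377 [ 0.  -2.5  1. ]
held t 24.97 tcp [607.6 151.4 176. ] w 30.4 F 30.0 ft [-0.5  0.5 -3.2]
```

View pics/c5.png

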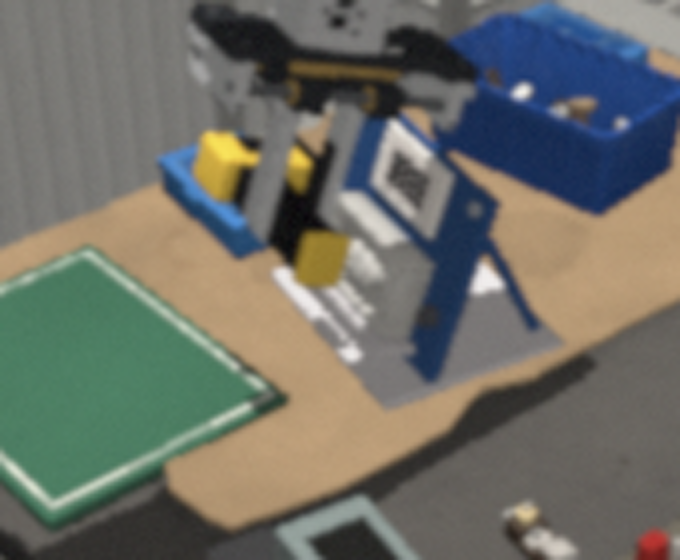

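The crop shows the scanner squarely in front of the label, clear of the stand, and it was held for 3 s. Now I'll lay it back.

```bash
python3 - <<'E'
from h import *
p,e=aim(160); move_l(p,90,ori=e)
o=MC-rz(MY)@[10,-55,0]; o[2]=12; g,e=tool_for(rz(MY),o); print(g)
reach(g+[0,0,70],e); st('over')
move_l(g+[0,0,8],80); z=6
while z>-2.5:
    move_l(g+[0,0,z],25); f=current_ft_force()[2]
    if z<3: st(z)
    z-=1
    if f>0.5: break
dwell(.3); st('placed')
command_gripper(60); dwell(.3); st('open')
move_l(np.array(current_tool_pos())+[0,0,110],130)
reach([430,300,250],[PI,0,MY+PI/2]); st('away'); snap('wrist','w6'); snap('top','t6')
P,p=cloud('w6'); hsv=cv2.cvtColor(p,cv2.COLOR_RGB2HSV);H,S,V=[hsv[...,i] for i in range(3)]
q=P[(H>18)&(H<35)&(S>130)&(P[...,2]>42)&(P[...,2]<56)&(abs(P[...,0]-510)<60)&(abs(P[...,1]-356)<40)]
print('yellow',cv2.minAreaRect(q[:,:2].astype(np.float32)),np.median(q[:,2]),'expect',(o+rz(MY)@[7.5,0,0]).round(1))
a=cv2.imread('pics/w6.png');b=cv2.imread('pics/t6.png'); cv2.imwrite('pics/c6.png',np.hstack([cv2.resize(a,(400,300)),cv2.resize(b,(400,300))]))
E
```

```text
[507.6124957  284.84190116  36.        ]
over t 26.67 tcp [507.4 285.1 105.7] w 30.5 F 30.0 ft [ 1.  -0.4 -2.9]
2 t 28.84 tcp [507.6 284.8  37.9] w 30.5 F 30.0 ft [ 0.2 -0.8 -2.5]
1 t 29.09 tcp [507.5 284.8  36.9] w 30.7 F 30.0 ft [-0.6  0.4 -3.1]
0 t 29.34 tcp [507.8 284.9  36.2] w 30.5 F 30.0 ft [-1.6 -1.4  3.8]
placed t 29.64 tcp [507.7 284.9  36.2] w 30.6 F 30.0 ft [-1.5 -0.5  5.1]
open t 30.59 tcp [507.6 284.8  36. ] w 59.6 F 0.0 ft [-0.3  0.8 -0.2]
away t 32.17 tcp [429.7 300.2 249.8] w 60.3 F 0.0 ft [-0.8 -0.1 -0.2]
yellow ((517.1157836914062, 357.64569091796875), (42.00775909423828, 67.07413482666016), 88.09963989257812) 47.639090463417574 expect [517.1 356.6  12. ]
```

View pics/c6.png

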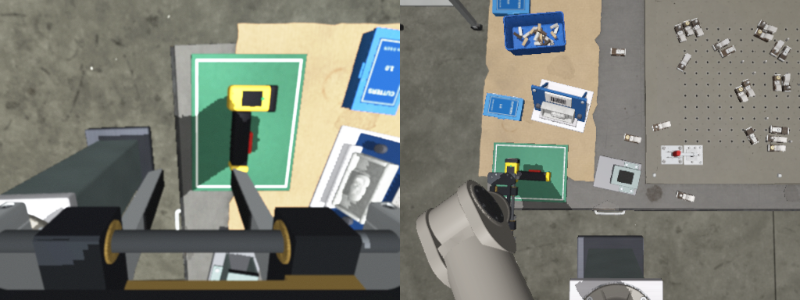

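The scanner lies flat and centred on the mat, within about 1 mm of target. The gripper is clear, and everything else is where it was.

```bash
python3 -c "
from cell import *
print(hand_in(), current_t())"
```

```text
the job is handed in; nothing more can be done
the job is handed in; nothing more can be done
```

The job is handed in: the scanner was drawn and laid on the mat, re-gripped with its trigger squeezed, aimed squarely at the label from 80 mm for about 3 s without touching the stand, then laid back in the middle of the mat and released, about 32 s in all.

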